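# Lock the sealing jar's collar with its snap ring

### The arm

A 7-joint arm with a two-finger parallel gripper is mounted at the origin on the work surface. World frame = base frame: x ahead of the robot, y to its left, z up, the work surface at z = 0. Lengths are in m, angles in rad, forces in N, time in s.
With the tool pointing down it reaches from about 0.4 to 0.85 m from the base axis. Payload 10.4 kg.
Tool frame: the origin (TCP) lies on the centre line of the jaws, within the pads' length; the fingertips stand 11 mm ahead of it and the grasp point (between the pads) lies 8 mm behind it (tip_reach is the distance from the TCP to the fingertips, in m); z points along the fingers, y is the line along which they close (so a half turn about z gives the same grasp; the last joint's range is limited). The gripper opens to 85 mm and grips with 20 to 120 N. Pads are 22 mm wide; open, the fingers measure 114 mm over their backs; the gripper's body (76 mm by 85 mm) begins 54 mm behind the grasp point. The pads swing forward as they close: fully open they stand 13 mm farther back than shut.
Start: joints at [1.325, 0.332, -0.065, 1.46, 0.022, 1.35, -0.088], TCP at [0.138, -0.61, 0.242] pointing down, gripper open.
Joint ranges: [-2.6, 2.6], [-0.5, 2.12], [-1.47, 1.34], [0.16, 2.42], [-1.27, 4.41], [0.06, 2.06], [-2.6, 2.6]. Speed limits (rad/s): [2.22, 2.22, 2.79, 2.79, 3.14, 3.14, 3.14].

### API

Orientations are given as a unit quaternion [x, y, z, w].
In Python, from workcell import get_obs, camera, hand_in, tip_reach gives the robot as it stands. The module is installed in compiled form; this text tells all that it offers.
- The arm moves only by the tool move_arm, never from a script. Its argument "plan" is a list of rows, each an object with "delta_pos": the shift along the tool's x, y, z in shares of 0.6 m (1.0 is 0.6 m), a list of three; "turn": the turn, a rotation vector about the tool's x, y, z in a scale on which 1.0 is 180 degrees, a list of three; "fingers": the closure, from 0 (fully open) to 1 (shut). A call has 1 to 12 rows; each row is the pose to reach, as a shift and turn from the pose commanded when the call began, along the tool's axes at that moment; what a row does not reach only later rows make up. A row lasts 1/8 s, in which the tool goes at most 62.5 mm and 10.7 degrees, less where a joint would pass 70% of its speed; a pose out of reach is approached as far as the arm can. Shift and turn numbers lie between -1 and 1, and a call with a number outside is refused. A call with a gripper value outside its range is refused whole. The fingers move at their own pace and stop on an object; "force" is the grip in N (left out, the last holds). Time passes only in rows, so rows that repeat a pose let the fingers close. It gives the time, the measured TCP pose, the force, the opening and the grip force at its end, in the units of the state.
- get_obs(): the state, without advancing time (a new reading comes with each control period).
- camera(name): name is "scene" or "top"; returns a dict with "color" (384x512x3 uint8, red, green, blue), "range_z" (384x512 float32, m along the optical axis (not along the pixel's ray), 0 where there is no reading), "fx", "fy", "cx", "cy" (pixels), "k1" (the pictures are not rectified: a ray, as slopes to the right and down, at radius r is drawn at 1 + k1 r^2 times it, then the intrinsics apply), "R" (3x3) and "t" (3): a world point X has camera coordinates R X + t. Camera axes: x right, y down, z forward; pixel columns grow to the right and rows downward; lengths in m; the calibration is good to about 2 mm. A picture is of the moment at which its call begins.
- hand_in(): hands the job in; it is judged then, once.
The state is a dict: "clock": time; "joint_pos": joint angles; "joint_velocities": joint speeds; "tau": joint torques, N m; "position": TCP position; "ee_rot": TCP orientation; "ft_force": force on the tool from outside, world axes, zero at the start; "torque": the same for the moment, N m; "grip_width": opening from 0.0 (shut) to 1.0 (fully open); "grasp_force": force on a finger pad.
Only numpy, scipy, OpenCV 4.12 (cv2) and the standard library are available. Lean on these libraries where they do the work, as an engineer would, in place of code of your own. Each camera call takes 0.05 s, during which the arm holds its last target. There are 200 camera calls.

### The job

Lock the sealing jar: take the snap ring by its two eyes and squeeze them so its jaws spread, lower it over the jar's spindle and push the sprung collar down with it until the jaws stand level with the spindle's groove, then let the ring contract into the groove so that it alone keeps the collar down. Press gently, never with more than 20 N on the collar or the spindle, and leave the other things on the bar where they are.

Things in the scene. Friction and masses are not known exactly. Their poses are not given: they have to be found in the camera images.
- clip: Steel snap ring, 63 mm tall, 0.1 kg, standing loose. Origin: ring centre at its underside, z up. Two half-ring jaws (heights 0 to 6 mm, 37 mm outside) face each other along its y axis; each jaw's arm crosses through a dark yoke (26 x 20 mm, heights 24 to 32 mm) to an upright ear on the other side, so squeezing the ears together along y SPREADS the jaws. Same after a half turn about z.
- clip_eyes (a point): Midpoint between the ring's two ears, 53 mm above its underside, level with the round black eyes. Flat ears, 24 mm wide along x, 5 mm thick, heights 33 to 63 mm; outer faces 54 mm apart along y at rest, 34 mm at the stop. 4 N per ear starts them moving, 14 N holds them at the stop. Jaw stems below them move out to 31 mm from the centre: keep fingertips 34 mm or more above the underside.
- jaw_a (a joint): How far the jaw on the ring's +y side has moved out, m: 0 contracted, about 0.001 when closed in the groove, about 0.005 when closed on the spindle's thicker head, 0.010 fully spread (then it passes over the head with about 2.5 mm to spare all round).
- jaw_b (a joint): The same for the jaw on the ring's -y side.
- jar: Sealing jar: round glass with walnuts, 92 mm across, fast on the bar by a rubber foot. Origin: centre of its underside, z up. On its axis a steel spindle stands out of the cap, rigid, its height set within 32 mm. From its top: a head 28 mm across, 10 mm high (top 3 mm tapered), then a groove 20 mm across, 12.5 mm high, whose bottom is 98 to 130 mm above the bar: unmeasured, must be felt.
- jar_cap (a point): Centre of the top of the jar's steel cap, 92 mm above the bar. Above it a flat aluminium collar, 56 mm across, 6 mm thick, surrounds the spindle on a spring. At rest its top stands 14 mm above the groove's bottom, hiding the groove, and the spindle's top stands 8.5 mm above the collar.
- collar (a joint): How far the collar is pushed down, m: 0 at rest, 0.0135 at its hard stop. Its spring resists with 2.4 N plus 0.6 N per mm. Jaws resting on it are level with the groove from 0.0075 (7 N) to the stop (10.5 N, rising steeply beyond): press with 9 to 12 N, then let go. The collar then lifts the contracted ring against the head and stays at about 0.0075.
- egg_cup: Teal ceramic egg cup, 50 mm across, 62 mm tall, standing; origin centre of its foot. Leave it.
- garlic_press: Stainless garlic press lying on the bar, about 200 mm long along its x, 42 mm wide, 30 mm tall. Origin on the bar under the middle of its length. Leave it.
- tongs: Aluminium salad tongs lying on the bar, about 260 mm long along their x, 94 mm wide, 12 mm tall. Origin on the bar under their middle. Leave them.
- storage_jar: Plain round glass storage jar with a steel twist cap and no spindle, 92 mm across, 109 mm tall; origin centre of its underside. Leave it.
- mug: White mug, 80 mm across, 85 mm tall; origin centre of its underside. Leave it.
- organiser: Clear organiser with a pull-out drawer, 180 x 240 mm, 105 mm tall, fixed; origin centre of its underside. Not needed.
There are look-alikes about, which are no part of the job. There is more than one size of the clip; the job needs the smaller.

How it is judged:
By the outcome, as a careful person would: the job done as asked, in the order asked, and still so for the second after the job is handed in, with the robot touching nothing.
It also fails if it takes over 43 s, if anything falls off the work surface, if the arm or the gripper's body presses on something with over 40 N, if the wrist force passes 120 N, or if a joint passes its speed limit or range.

## Working session

There is one attempt and no reset: what is moved stays moved. The work goes in short steps, Python scripts to look and compute and a tool call to move; the robot and the scene stay as the last step left them, time stands still between calls to the robot, and variables do not carry over. Pictures are saved under pics/ and viewed, at most 10 in all, crops included, and the job is handed in when it is done.

Besides the shell and the picture viewer there is one more tool, called after "Request:" as a command line: name --argument value ..., lists and objects as JSON in quotes. move_arm: Moves the arm, as the interface text tells. Its arguments: {"type":"object","properties":{"plan":{"type":"array","items":{"type":"object","properties":{"delta_pos":{"type":"array","items":{"type":"number"}},"turn":{"type":"array","items":{"type":"number"}},"fingers":{"type":"number"}}}},"force":{"type":"number"}},"required":["plan"]}

```bash
mkdir -p pics
cat > h.py <<'E'
import numpy as np, cv2, pickle
from workcell import get_obs, camera, hand_in, tip_reach
def snap(n,tag):
    c=camera(n); pickle.dump(c,open(f'{tag}.pkl','wb')); return c
def load(tag): return pickle.load(open(f'{tag}.pkl','rb'))
def slopes(c,px):
    px=np.atleast_2d(px).astype(float); d=(px-[c['cx'],c['cy']])/[c['fx'],c['fy']]; u=d.copy()
    for _ in range(20): u=d/(1+c['k1']*(u**2).sum(1,keepdims=True))
    return u
def ray(c,px):
    u=slopes(c,px); v=np.c_[u,np.ones(len(u))]@np.array(c['R']); o=-np.array(c['R']).T@np.array(c['t']); return o,v
def plane(c,px,z):
    o,v=ray(c,px); return o+v*((z-o[2])/v[:,2])[:,None]
def cloud(c):
    h,w=c['range_z'].shape; g=np.stack(np.meshgrid(np.arange(w),np.arange(h)),-1).reshape(-1,2)
    o,v=ray(c,g); return (o+v*c['range_z'].reshape(-1,1)).reshape(h,w,3)
def tri(c1,p1,c2,p2):
    o1,v1=ray(c1,p1);o2,v2=ray(c2,p2);v1=v1[0];v2=v2[0]
    s=np.linalg.lstsq(np.c_[v1,-v2],o2-o1,rcond=None)[0];a=o1+s[0]*v1;b=o2+s[1]*v2
    return (a+b)/2,np.linalg.norm(a-b)
def proj(c,X):
    X=np.atleast_2d(X)@np.array(c['R']).T+np.array(c['t']); u=X[:,:2]/X[:,2:]; u=u*(1+c['k1']*(u**2).sum(1,keepdims=True)); return u*[c['fx'],c['fy']]+[c['cx'],c['cy']]
E
python3 - <<'E'
from h import *
for n in('scene','top'):
    c=snap(n,n); cv2.imwrite(f'pics/{n}0.png',cv2.resize(c['color'][:,:,::-1],(768,576),interpolation=cv2.INTER_CUBIC))
    print(n,{k:np.round(c[k],3).tolist() for k in('fx','cx','cy','k1','R','t')})
print(get_obs(),tip_reach)
E
```

```text
scene {'fx': 434.468, 'cx': 257.346, 'cy': 195.736, 'k1': 0.016, 'R': [[0.505, 0.863, -0.021], [0.585, -0.36, -0.727], [-0.634, 0.355, -0.687]], 't': [-0.283, -0.291, 1.582]}
top {'fx': 413.205, 'cx': 256.091, 'cy': 198.246, 'k1': 0.002, 'R': [[0.029, -1.0, 0.001], [-0.991, -0.029, -0.133], [0.133, 0.003, -0.991]], 't': [-0.033, 0.589, 1.105]}
{'clock': 0.1, 'joint_pos': array([ 1.32539707,  0.3328384 , -0.06470678,  1.46085746,  0.02162501,
        1.34989716, -0.08848815]), 'joint_velocities': array([-7.46969563e-04, -8.77183438e-04, -6.84201827e-05, -2.88238609e-03,
       -8.89459889e-04,  5.77704164e-04, -7.93522213e-04]), 'tau': array([ 1.40765180e-03, -6.26750565e+01,  4.88278968e-02, -3.92434072e+01,
        1.61591830e-02,  6.93721318e-03,  7.45608963e-05]), 'position': array([ 0.13802303, -0.60923968,  0.24157688]), 'ee_rot': array([ 9.93798875e-01,  1.11190695e-01, -1.12273736e-04, -6.42268292e-04]), 'ft_force': array([ 0.52917974, -0.60098711, -1.00657611]), 'torque': array([ 0.0113987 , -0.02064564,  0.00652002]), 'grasp_force': 0.0, 'grip_width': 1.0006615484176975} 0.011
```

View pics/scene0.png

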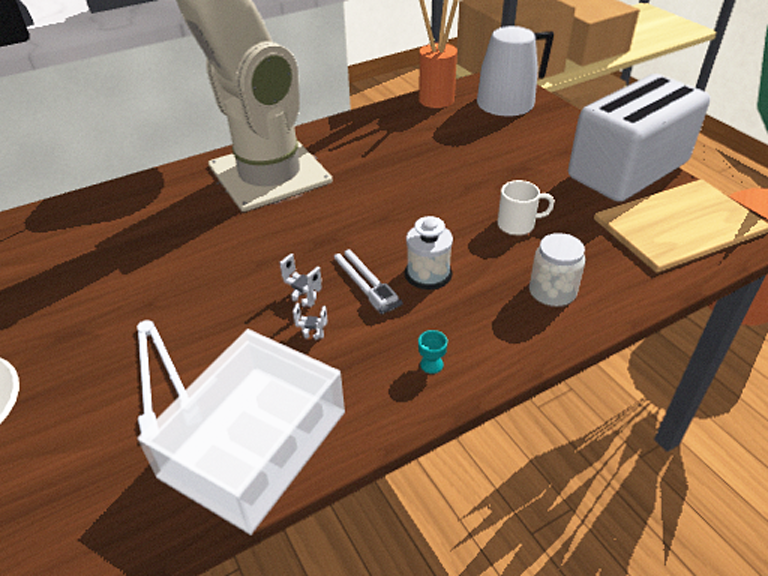

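View pics/top0.png

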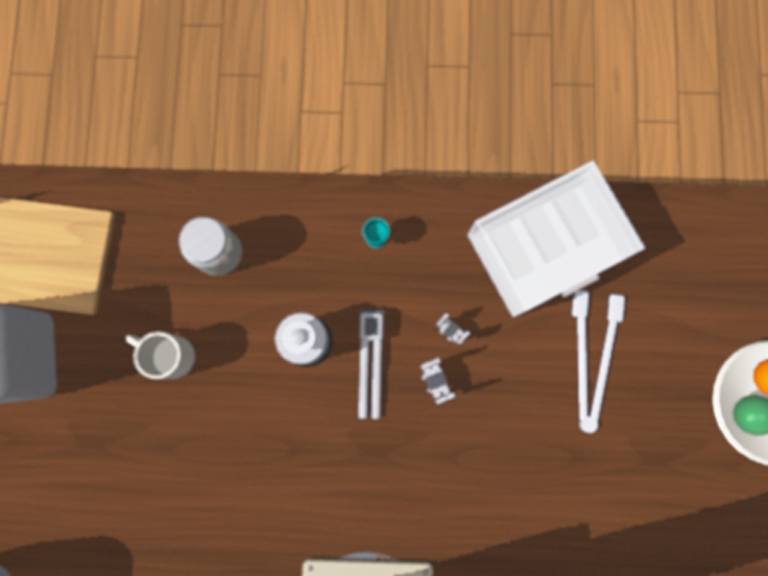

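The scene view shows two clips at (302,280) and (310,322), and the jar with its spindle at (430,228). In the top view the clips are at (437,380) and (453,328), and the spindle is at (302,337). The storage jar at (208,240) has no spindle. The clip at top (453,328) looks like the smaller one; I'll check that with an enlarged crop and heights.

Run:
```python
from h import *
s,t=load('scene'),load('top')
a=cv2.resize(t['color'][200:280,260:340,::-1],(400,400),interpolation=cv2.INTER_CUBIC)
b=cv2.resize(s['color'][165:235,175:245,::-1],(400,400),interpolation=cv2.INTER_CUBIC)
cv2.imwrite('pics/crop1.png',np.hstack([a,b]))
P=cloud(t);Q=cloud(s)
tb=P[300:330,180:240,2];print('table z',np.median(tb))
for nm,(u,v),r in(('small',(302,219),16),('big',(291,253),20),('jar',(201,224),22)):
    for C,tag in((P,'top'),(Q,'scene')):
        if tag=='top': pts=C[v-r:v+r,u-r:u+r].reshape(-1,3); ctr=np.median(pts[pts[:,2]>.015],0)
        else: pts=C.reshape(-1,3); pts=pts[(np.abs(pts[:,:2]-ctr[:2])<.055).all(1)]
        pts=pts[pts[:,2]>.015]; pts=pts[pts[:,2]<.2]
        print(nm,tag,len(pts),ctr.round(3),'zpct',np.percentile(pts[:,2],[50,80,95,99]).round(3))
        hi=pts[pts[:,2]>(np.percentile(pts[:,2],98)-.014)]
        print('  hi mean',hi.mean(0).round(4),'min',hi.min(0).round(4),'max',hi.max(0).round(4))
```

```text
table z -0.0004761165279260071
small top 162 [ 0.534 -0.142  0.032] zpct [0.032 0.058 0.063 0.065]
  hi mean [ 0.534  -0.1416  0.0614] min [ 0.5102 -0.1684  0.0537] max [ 0.558  -0.1145  0.065 ]
small scene 230 [ 0.534 -0.142  0.032] zpct [0.035 0.057 0.064 0.07 ]
  hi mean [ 0.5267 -0.1375  0.0611] min [ 0.479  -0.1685  0.0525] max [ 0.5605 -0.1095  0.0828]
big top 299 [ 0.439 -0.115  0.043] zpct [0.042 0.08  0.084 0.086]
  hi mean [ 0.4397 -0.1151  0.0827] min [ 0.4036 -0.1409  0.0722] max [ 0.4788 -0.0875  0.0871]
big scene 411 [ 0.439 -0.115  0.043] zpct [0.052 0.076 0.086 0.087]
  hi mean [ 0.4431 -0.1145  0.0811] min [ 0.4031 -0.1421  0.073 ] max [ 0.4809 -0.0853  0.0878]
jar top 921 [0.504 0.122 0.093] zpct [0.093 0.121 0.128 0.131]
  hi mean [0.5071 0.1269 0.1223] min [0.4803 0.1009 0.1161] max [0.5341 0.1531 0.1339]
jar scene 1098 [0.504 0.122 0.093] zpct [0.09  0.105 0.125 0.131]
  hi mean [0.5112 0.1251 0.1234] min [0.4783 0.0997 0.1162] max [0.5354 0.1533 0.1326]
```

View pics/crop1.png

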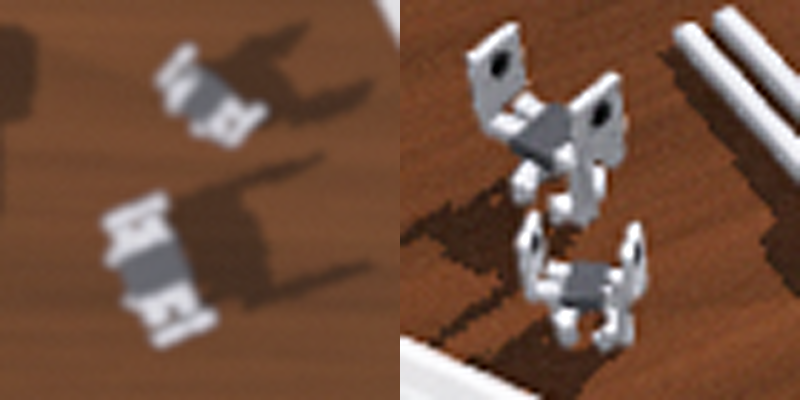

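Top (453,328) is the small clip: it stands 63–65 mm tall, against 86 mm for the look-alike at (437,380). Next I'll measure its pose and the jar's axis precisely.

Run:
```python
from h import *
for tag in('top','scene'):
    c=load(tag);P=cloud(c);f=P.reshape(-1,3)
    m=(np.abs(f[:,:2]-[.534,-.142])<.04).all(1)&(f[:,2]>.046)&(f[:,2]<.07); e=f[m]
    _,l,k=cv2.kmeans(e[:,:2].astype(np.float32),2,None,(3,50,1e-6),5,cv2.KMEANS_PP_CENTERS)
    d=k[1]-k[0];print(tag,len(e),'ears',k.round(4).tolist(),'mid',k.mean(0).round(4),'gap',np.linalg.norm(d).round(4),'yaw of y axis',np.degrees(np.arctan2(d[1],d[0])).round(1))
    # dark yoke
    hsv=cv2.cvtColor(c['color'],cv2.COLOR_RGB2HSV).reshape(-1,3)
    m=(np.abs(f[:,:2]-[.534,-.142])<.035).all(1)&(f[:,2]>.024)&(f[:,2]<.04)&(hsv[:,2]<150)&(hsv[:,1]<60)
    ij=np.flatnonzero(m);px=np.c_[ij%512,ij//512];print('  yoke n',len(px),px.mean(0).round(1),plane(c,px.mean(0),.032).round(4),cv2.minAreaRect(px.astype(np.float32)))
    # jar
    m=(np.abs(f[:,:2]-[.507,.127])<.045).all(1)
    for lo,hi in((.114,.1245),(.1265,.14)):
        q=f[m&(f[:,2]>lo)&(f[:,2]<hi)]
        (cx,cy),r=cv2.minEnclosingCircle(q[:,:2].astype(np.float32)); print('  jar',lo,len(q),np.r_[cx,cy,r].round(4),'mean',q.mean(0).round(4),'med z',np.median(q[:,2]).round(4))
```

```text
top 38 ears [[0.5194000005722046, -0.16019999980926514], [0.5494999885559082, -0.12200000137090683]] mid [ 0.5344 -0.1411] gap 0.0486 yaw of y axis 51.8
  yoke n 67 [300.4 218.5] [[ 0.5378 -0.1404  0.032 ]] ((299.5, 218.00003051757812), (10.60660171508789, 9.192388534545898), 45.0)
  jar 0.114 279 [0.5071 0.1274 0.0281] mean [0.5066 0.1268 0.1203] med z 0.1202
  jar 0.1265 72 [0.5067 0.1266 0.0138] mean [0.5071 0.1271 0.1289] med z 0.1287
scene 67 ears [[0.5522000193595886, -0.12290000170469284], [0.521399974822998, -0.1606999933719635]] mid [ 0.5368 -0.1418] gap 0.0488 yaw of y axis -129.2
  yoke n 78 [207.3 215.1] [[ 0.5386 -0.1427  0.032 ]] ((206.44595336914062, 214.32431030273438), (17.755090713500977, 8.38434886932373), 9.462322235107422)
  jar 0.114 154 [0.5062 0.1277 0.0302] mean [0.5117 0.1247 0.1213] med z 0.1217
  jar 0.1265 46 [0.5086 0.126  0.0156] mean [0.5092 0.126  0.1294] med z 0.1293
```

```bash
cat >> h.py <<'E'
from scipy.spatial.transform import Rotation as Ro
def goal(pos,ydir=None,cmd=None):
    o=get_obs();R=Ro.from_quat(o['ee_rot'])
    p=o['position'] if cmd is None else np.array(cmd)
    d=R.inv().apply(np.array(pos)-p); tv=np.zeros(3)
    x,y,z=R.as_matrix().T
    if ydir is not None:
        a=np.radians(ydir); Y=np.array([np.cos(a),np.sin(a),0]); Z=np.array([0,0,-1.]); G=np.c_[np.cross(Y,Z),Y,Z]
        tv=(R.inv()*Ro.from_matrix(G)).as_rotvec()
    print('t',o['clock'],'pos',o['position'].round(4),'F',o['ft_force'].round(2),'w',round(o['grip_width']*85,1),'gf',round(o['grasp_force'],1),'yaw y',np.degrees(np.arctan2(y[1],y[0])).round(2),'tilt',np.degrees(np.arccos(-z[2])).round(2))
    print('delta_pos',d.round(4).tolist(),'turn',tv.round(4).tolist()); return d,tv
E
python3 -c "
from h import *
goal([.536,-.1415,.15],51.3)"
```

```text
t 0.1 pos [ 0.138  -0.6092  0.2416] F [ 0.53 -0.6  -1.01] w 85.1 gf 0.0 yaw y -77.23 tilt 0.07
delta_pos [0.4915, -0.3681, 0.092] turn [-0.0008, -0.0014, -2.2433]
```

The manual's scale: shifts go in shares of 0.6 m and turns go in shares of 180 degrees. Converting my numbers, 0.4915 m is 0.8192, 0.092 m is 0.1533, -2.243 rad is -0.714.

Request:
move_arm --plan '[{"delta_pos": [0.8192, -0.6133, 0], "turn": [0, -0.0003, -0.714], "fingers": 0.22}, {"delta_pos": [0.8192, -0.6133, 0], "turn": [0, -0.0003, -0.714], "fingers": 0.22}, {"delta_pos": [0.8192, -0.6133, 0], "turn": [0, -0.0003, -0.714], "fingers": 0.22}, {"delta_pos": [0.8192, -0.6133, 0], "turn": [0, -0.0003, -0.714], "fingers": 0.22}, {"delta_pos": [0.8192, -0.6133, 0], "turn": [0, -0.0003, -0.714], "fingers": 0.22}, {"delta_pos": [0.8192, -0.6133, 0], "turn": [0, -0.0003, -0.714], "fingers": 0.22}, {"delta_pos": [0.8192, -0.6133, 0], "turn": [0, -0.0003, -0.714], "fingers": 0.22}, {"delta_pos": [0.8192, -0.6133, 0], "turn": [0, -0.0003, -0.714], "fingers": 0.22}, {"delta_pos": [0.8192, -0.6133, 0.1533], "turn": [0, -0.0003, -0.714], "fingers": 0.22}, {"delta_pos": [0.8192, -0.6133, 0.1533], "turn": [0, -0.0003, -0.714], "fingers": 0.22}, {"delta_pos": [0.8192, -0.6133, 0.1533], "turn": [0, -0.0003, -0.714], "fingers": 0.22}, {"delta_pos": [0.8192, -0.6133, 0.1533], "turn": [0, -0.0003, -0.714], "fingers": 0.22}]' --force 35

```text
clock: 1.6
position: [0.536, -0.1398, 0.1485]
ee_rot: [0.327, 0.945, 0.0, -0.001]
ft_force: [-0.1, -1.4, 0.6]
grip_width: 0.778
grasp_force: 0.0
```

Request:
move_arm --plan '[{"delta_pos": [0, 0, 0], "turn": [0, 0, 0], "fingers": 0.22}, {"delta_pos": [0, 0, 0], "turn": [0, 0, 0], "fingers": 0.22}]'

```text
clock: 1.85
position: [0.536, -0.1425, 0.1504]
ee_rot: [0.334, 0.943, -0.001, 0.0]
ft_force: [0.6, 0.5, 0.3]
grip_width: 0.782
grasp_force: 0.0
```

Run:
```python
from h import *
goal([.536,-.1415,.0475],51.3)
c=snap('scene','s1')
P=cloud(c);o=get_obs()
u,v=proj(c,o['position'])[0].round().astype(int);print(u,v)
f=P.reshape(-1,3);m=(np.abs(f[:,:2]-o['position'][:2])<.06).all(1)&(f[:,2]>.095)&(f[:,2]<.2)
print(np.percentile(f[m][:,2],[0,1,3,5,10]).round(4))
a=c['color'][v-75:v+75,u-80:u+80,::-1];cv2.imwrite('pics/s1.png',cv2.resize(a,(640,600),interpolation=cv2.INTER_CUBIC))
```

```text
t 1.85 pos [ 0.536  -0.1425  0.1504] F [0.6  0.46 0.29] w 66.5 gf 0.0 yaw y 51.01 tilt 0.06
delta_pos [0.0007, 0.0008, 0.1029] turn [-0.0009, 0.0005, -0.0051]
202 182
[0.148  0.1494 0.1523 0.1548 0.1573]
```

View pics/s1.png

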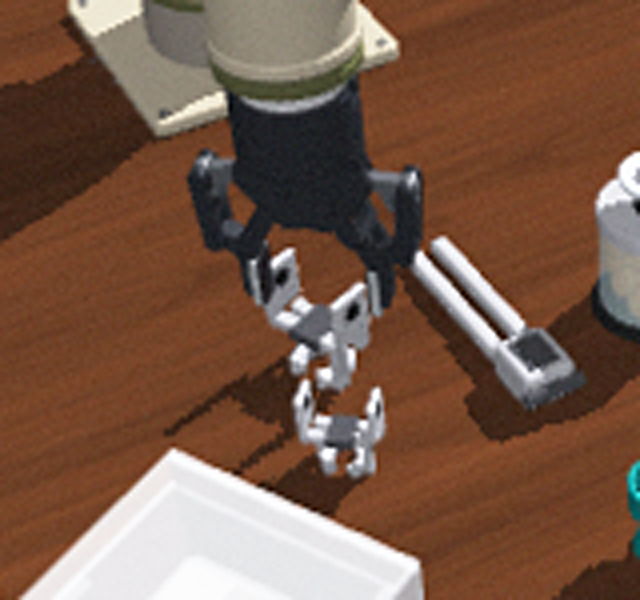

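The clip under the open fingers is clear (crop (340,430)), with the fingertips near (260,300) and (385,310). The tips stand about 148 mm up, so roughly 3 mm ahead of the TCP at this opening. Descending.

In the tool's units: 0.1055 m is 0.1758, 0.1 m is 0.1667, -0.005 rad is -0.0016.

Request:
move_arm --plan '[{"delta_pos": [0.0008, 0.0017, 0.0833], "turn": [0, 0, -0.0016], "fingers": 0.22}, {"delta_pos": [0.0008, 0.0017, 0.1333], "turn": [0, 0, -0.0016], "fingers": 0.22}, {"delta_pos": [0.0008, 0.0017, 0.1667], "turn": [0, 0, -0.0016], "fingers": 0.22}, {"delta_pos": [0.0008, 0.0017, 0.1758], "turn": [0, 0, -0.0016], "fingers": 0.22}, {"delta_pos": [0.0008, 0.0017, 0.1758], "turn": [0, 0, -0.0016], "fingers": 0.22}, {"delta_pos": [0.0008, 0.0017, 0.1758], "turn": [0, 0, -0.0016], "fingers": 0.28}, {"delta_pos": [0.0008, 0.0017, 0.1758], "turn": [0, 0, -0.0016], "fingers": 0.32}, {"delta_pos": [0.0008, 0.0017, 0.1758], "turn": [0, 0, -0.0016], "fingers": 0.34}]'

```text
clock: 2.9
position: [0.5366, -0.1412, 0.0452]
ee_rot: [0.329, 0.944, -0.0, 0.0]
ft_force: [0.7, -0.2, -0.4]
grip_width: 0.66
grasp_force: 0.0
```

Run:
```python
from h import *
goal([.536,-.1415,.0475],51.3)
c=snap('top','t2');d=snap('scene','s2')
def crop(c):
    u,v=proj(c,[.536,-.1415,.05])[0].round().astype(int); return cv2.resize(c['color'][v-35:v+35,u-35:u+35,::-1],(400,400),interpolation=cv2.INTER_CUBIC)
cv2.imwrite('pics/s2.png',np.hstack([crop(c),crop(d)]))
```

```text
t 2.9 pos [ 0.5366 -0.1412  0.0452] F [ 0.65 -0.16 -0.42] w 56.1 gf 0.0 yaw y 51.56 tilt 0.07
delta_pos [0.0003, -0.0006, -0.0023] turn [-0.0007, 0.0011, 0.0045]
```

View pics/s2.png

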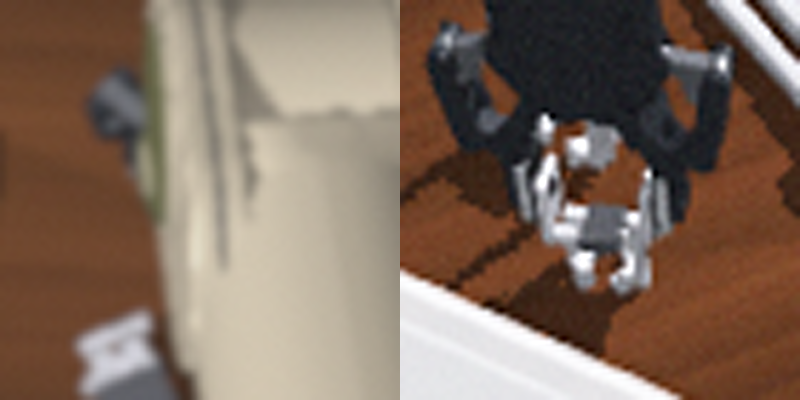

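The right half shows the fingers beside both ears, at (530,190) and (665,200), with the ring centred between them. Now squeezing, while rising 3 mm to offset the pads' forward swing.

In the tool's units: -0.003 m is -0.005, -0.0025 m is -0.0042.

Request:
move_arm --plan '[{"delta_pos": [0, 0, 0], "fingers": 0.38, "turn": [0, 0, 0]}, {"delta_pos": [0, 0, 0], "fingers": 0.42, "turn": [0, 0, 0]}, {"delta_pos": [0, 0, -0.0017], "fingers": 0.48, "turn": [0, 0, 0]}, {"delta_pos": [0, 0, -0.003], "fingers": 0.54, "turn": [0, 0, 0]}, {"delta_pos": [0, 0, -0.0042], "fingers": 0.6, "turn": [0, 0, 0]}, {"delta_pos": [0, 0, -0.005], "fingers": 0.66, "turn": [0, 0, 0]}, {"delta_pos": [0, 0, -0.005], "fingers": 0.7, "turn": [0, 0, 0]}, {"delta_pos": [0, 0, -0.005], "fingers": 0.7, "turn": [0, 0, 0]}]' --force 35

```text
clock: 4.0
position: [0.5365, -0.1416, 0.0482]
ee_rot: [0.329, 0.944, -0.001, 0.0]
ft_force: [-3.2, -2.4, 6.3]
grip_width: 0.37
grasp_force: 35.3
```

Run:
```python
from h import *
goal([.536,-.1415,.200],51.3)
```

```text
t 4.0 pos [ 0.5365 -0.1416  0.0482] F [-3.25 -2.35  6.26] w 31.4 gf 35.3 yaw y 51.55 tilt 0.09
delta_pos [0.0003, -0.0004, -0.1518] turn [-0.0013, 0.001, 0.0043]
```

In the tool's units: -0.15 m is -0.25, -0.1 m is -0.1667.

Request:
move_arm --plan '[{"delta_pos": [0, 0, -0.0167], "fingers": 0.7, "turn": [0, 0, 0]}, {"delta_pos": [0, 0, -0.0833], "fingers": 0.7, "turn": [0, 0, 0]}, {"delta_pos": [0, 0, -0.1667], "fingers": 0.7, "turn": [0, 0, 0]}, {"delta_pos": [0, 0, -0.25], "fingers": 0.7, "turn": [0, 0, 0]}, {"delta_pos": [0, 0, -0.25], "fingers": 0.7, "turn": [0, 0, 0]}, {"delta_pos": [0, 0, -0.25], "fingers": 0.7, "turn": [0, 0, 0]}]'

```text
clock: 4.75
position: [0.5361, -0.1405, 0.1973]
ee_rot: [0.329, 0.944, -0.0, -0.0]
ft_force: [-0.0, 0.1, -2.0]
grip_width: 0.363
grasp_force: 35.7
```

Run:
```python
from h import *
goal([.507,.127,.198],51.5)
d=snap('scene','s3');o=get_obs();p=o['position']
u,v=proj(d,p-[0,0,.02])[0].round().astype(int); v0=v-37
cv2.imwrite('pics/s3.png',cv2.resize(d['color'][v-38:v+37,u-40:u+40,::-1],(640,600),interpolation=cv2.INTER_CUBIC)); print('crop origin',u-40,v-38)
f=cloud(d).reshape(-1,3);m=(np.abs(f[:,:2]-p[:2])<.04).all(1)&(f[:,2]>.12)&(f[:,2]<.2)
q=f[m];print(np.percentile(q[:,2],[0,.5,1,2,5])); l=q[q[:,2]<p[2]-.0485+.007]; print(len(l),l.min(0),l.max(0),l.mean(0))
```

```text
t 4.75 pos [ 0.5361 -0.1405  0.1973] F [-0.03  0.11 -2.01] w 30.9 gf 35.7 yaw y 51.59 tilt 0.05
delta_pos [0.189, 0.1916, -0.0008] turn [-0.0008, -0.0002, 0.0016]
crop origin 162 135
[0.14882475 0.15059168 0.15123445 0.15155465 0.15368244]
30 [ 0.5125963  -0.16526073  0.14882475] [ 0.5609768  -0.12192206  0.15493402] [ 0.53852535 -0.14152531  0.15324517]
```

View pics/s3.png

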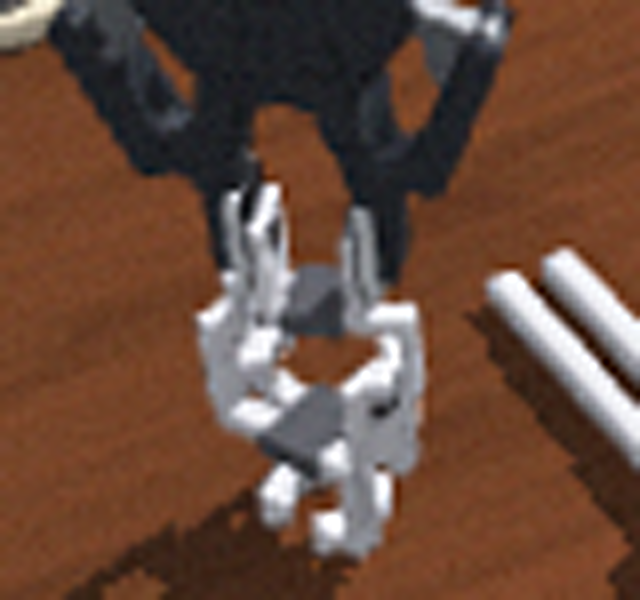

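The small ring is up with its jaws spread: stems at crop (215,370) and (400,390), yoke at (318,300). The large clip is still standing below it. Next I move over the jar.

In the tool's units: 0.1915 m is 0.3192, 0.189 m is 0.315.

Request:
move_arm --plan '[{"delta_pos": [0.05, 0.05, -0.0167], "fingers": 0.7, "turn": [0, 0, 0]}, {"delta_pos": [0.1167, 0.1183, -0.0167], "fingers": 0.7, "turn": [0, 0, 0]}, {"delta_pos": [0.1833, 0.1867, -0.0167], "fingers": 0.7, "turn": [0, 0, 0]}, {"delta_pos": [0.25, 0.2533, -0.0167], "fingers": 0.7, "turn": [0, 0, 0]}, {"delta_pos": [0.3, 0.3033, -0.0083], "fingers": 0.7, "turn": [0, 0, 0]}, {"delta_pos": [0.315, 0.3192, -0.0017], "fingers": 0.7, "turn": [0, 0, 0]}, {"delta_pos": [0.315, 0.3192, -0.0017], "fingers": 0.7, "turn": [0, 0, 0]}, {"delta_pos": [0.315, 0.3192, -0.0017], "fingers": 0.7, "turn": [0, 0, 0]}]'

```text
clock: 5.8
position: [0.5077, 0.1248, 0.1981]
ee_rot: [0.33, 0.944, -0.001, -0.0]
ft_force: [0.6, -0.9, -0.7]
grip_width: 0.367
grasp_force: 35.7
```

Run:
```python
from h import *
goal([.507,.127,.198],51.5)
d=snap('scene','s4');o=get_obs();p=o['position']
u,v=proj(d,[.507,.127,.16])[0].round().astype(int); print('crop origin',u-40,v-38)
cv2.imwrite('pics/s4.png',cv2.resize(d['color'][v-38:v+37,u-40:u+40,::-1],(640,600),interpolation=cv2.INTER_CUBIC))
y=np.array([np.cos(np.radians(51.5)),np.sin(np.radians(51.5)),0])
cr=lambda X:((proj(d,X)-[u-40,v-38])*8).round(0).tolist()
for k,s in(('TCP',[0,0,0]),('yoke c top',[0,0,-.016]),('yoke c bot',[0,0,-.024]),('ear+',y*.0145+[0,0,.005]),('ear-',-y*.0145+[0,0,.005]),('jaw+',y*.0285+[0,0,-.048]),('jaw-',-y*.0285+[0,0,-.048])): print(k,cr(p+np.array(s)))
for k,X in(('spindle top',[.507,.127,.1295]),('collar top ctr',[.507,.127,.1208])): print(k,cr(np.array(X)))
```

```text
t 5.8 pos [0.5077 0.1248 0.1981] F [ 0.65 -0.9  -0.68] w 31.2 gf 35.7 yaw y 51.45 tilt 0.1
delta_pos [0.0019, 0.0013, 0.0001] turn [-0.0017, 0.0001, -0.0009]
crop origin 246 101
TCP [[321.0, 213.0]]
yoke c top [[320.0, 252.0]]
yoke c bot [[319.0, 272.0]]
ear+ [[365.0, 203.0]]
ear- [[278.0, 198.0]]
jaw+ [[400.0, 334.0]]
jaw- [[235.0, 323.0]]
spindle top [[320.0, 374.0]]
collar top ctr [[320.0, 394.0]]
```

View pics/s4.png

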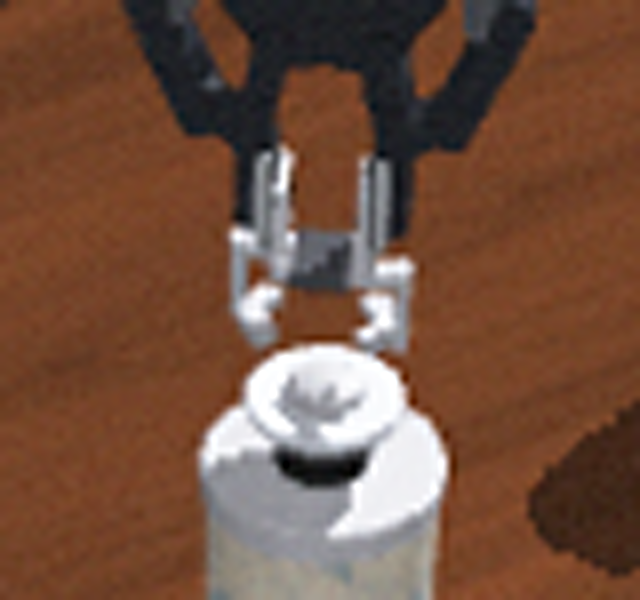

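The jaws hang above the spindle (outer edges at crop x 235–410), with the collar ellipse spanning x 245–407 and y 345–452. The ring needs about +1.3 mm along tool y. I'll check tool x using the yoke's box outline.

Run:
```python
from h import *
d=load('s4');o=get_obs();p=o['position'];R=Ro.from_quat(o['ee_rot']).as_matrix()
hsv=cv2.cvtColor(d['color'],cv2.COLOR_RGB2HSV)
u,v=proj(d,p+R@[0,0,.02])[0]
box=np.zeros(hsv.shape[:2],bool);box[int(v)-6:int(v)+7,int(u)-7:int(u)+8]=1
m=box&(hsv[...,1]<70)&(hsv[...,2]<160)
ij=np.argwhere(m)[:,::-1];print('dark n',len(ij),'bbox',ij.min(0),ij.max(0),'mean',ij.mean(0))
f=cloud(d)[m];f=f[np.abs(f[:,2]-p[2]+.02)<.02];print('yoke cloud in tool',((f-p)@R).mean(0).round(4),np.median((f-p)@R,0).round(4))
for dims in((26,20),(20,26)):
  for dx in(-.003,0,.003):
    c=np.array([[sx*dims[0]/2000+dx,sy*dims[1]/2000,z] for sx in(-1,1) for sy in(-1,1) for z in(.016,.024)])
    P=proj(d,p+c@R.T);print(dims,dx,P.min(0).round(1),P.max(0).round(1))
# all ring points in tool frame
F=(cloud(d).reshape(-1,3)-p)@R;hs=hsv.reshape(-1,3)
w=(hs[:,1]<60)&(hs[:,2]>150)&(np.abs(F[:,0])<.025)&(np.abs(F[:,1])<.04)
for lo,hi in((-.016,.012),(.04,.05)):
    q=F[w&(F[:,2]>lo)&(F[:,2]<hi)];print(lo,len(q),q.mean(0).round(4),np.percentile(q,[3,97],0).round(4).tolist())
j=cloud(d).reshape(-1,3);q=j[(np.abs(j[:,:2]-[.507,.127])<.04).all(1)&(j[:,2]>.116)&(j[:,2]<.125)];print('collar',cv2.minEnclosingCircle(q[:,:2].astype(np.float32)),np.median(q,0))
# collar rim: fit circle from white contour pixels projected at z=.1205
```

```text
dark n 104 bbox [278 127] [292 139] mean [285.67307692 132.39423077]
yoke cloud in tool [-0.0042 -0.0002  0.0143] [-0.0077 -0.0001  0.0157]
(26, 20) -0.003 [281.6 130.2] [290.  138.6]
(26, 20) 0 [281.7 129.5] [290.1 138. ]
(26, 20) 0.003 [281.9 128.9] [290.2 137.3]
(20, 26) -0.003 [280.6 130.7] [291.  138.1]
(20, 26) 0 [280.8 130.1] [291.1 137.4]
(20, 26) 0.003 [280.9 129.5] [291.2 136.8]
-0.016 37 [-0.0068 -0.0036 -0.004 ] [[-0.0134, -0.0158, -0.0156], [0.0111, 0.0145, 0.0112]]
0.04 37 [0.0026 0.0023 0.0419] [[-0.0104, -0.03, 0.04], [0.0125, 0.0258, 0.0458]]
collar ((0.5068639516830444, 0.12933450937271118), 0.030805908143520355) [0.51422954 0.12085105 0.12157964]
```

Request:
move_arm --plan '[{"delta_pos": [0.0025, 0.002, 0.0083], "fingers": 0.7, "turn": [0, 0, 0]}, {"delta_pos": [0.0025, 0.002, 0.02], "fingers": 0.7, "turn": [0, 0, 0]}, {"delta_pos": [0.0025, 0.002, 0.0267], "fingers": 0.7, "turn": [0, 0, 0]}, {"delta_pos": [0.0025, 0.002, 0.0267], "fingers": 0.7, "turn": [0, 0, 0]}]'

```text
clock: 6.35
position: [0.5068, 0.1283, 0.1822]
ee_rot: [0.329, 0.944, -0.001, -0.0]
ft_force: [0.1, -0.3, -1.0]
grip_width: 0.367
grasp_force: 35.7
```

Request:
move_arm --plan '[{"delta_pos": [0, 0, 0], "fingers": 0.7, "turn": [0, 0, 0]}]'

```text
clock: 6.48
position: [0.507, 0.1284, 0.1827]
ee_rot: [0.329, 0.944, -0.0, 0.0]
ft_force: [-0.5, -0.8, -0.6]
grip_width: 0.367
grasp_force: 35.7
```

Request:
move_arm --plan '[{"delta_pos": [0, 0, 0], "fingers": 0.7, "turn": [0, 0, 0]}]'

```text
clock: 6.6
position: [0.5071, 0.1285, 0.1828]
ee_rot: [0.329, 0.944, -0.0, 0.0]
ft_force: [0.2, 0.7, -1.0]
grip_width: 0.365
grasp_force: 35.7
```

Run:
```python
from h import *
goal([.507,.127,.172],51.5)
d=snap('scene','s5');t=snap('top','t5')
def crop(c,X,r=26):
    u,v=proj(c,X)[0].round().astype(int);print(u-r,v-r); return cv2.resize(c['color'][v-r:v+r,u-r:u+r,::-1],(600,600),interpolation=cv2.INTER_CUBIC)
cv2.imwrite('pics/s5.png',crop(d,[.507,.127,.14]))
```

```text
t 6.6 pos [0.5071 0.1285 0.1828] F [ 0.25  0.69 -0.96] w 31.0 gf 35.7 yaw y 51.57 tilt 0.05
delta_pos [-0.0009, -0.0012, 0.0108] turn [-0.0005, 0.0007, 0.0012]
260 119
```

View pics/s5.png

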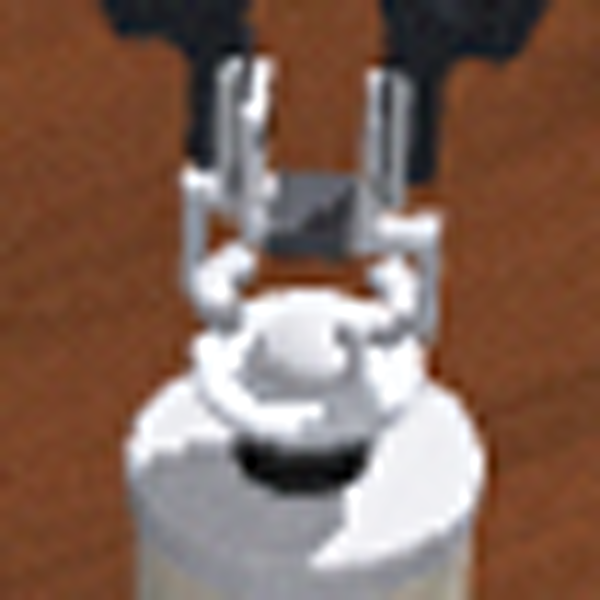

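Jaw edges at crop x 182 and 440 (centre 311), against the spindle at 258–345 and the cap at 130–485 (centres 302–307). The ring sits about 1 mm too far right, which agrees with the measured pose, so I correct it and feel downward.

In the tool's units: 0.0065 m is 0.0108, -0.0012 m is -0.002.

Request:
move_arm --plan '[{"delta_pos": [-0.0012, -0.002, 0.0017], "fingers": 0.7, "turn": [0, 0, 0]}, {"delta_pos": [-0.0012, -0.002, 0.005], "fingers": 0.7, "turn": [0, 0, 0]}, {"delta_pos": [-0.0012, -0.002, 0.0083], "fingers": 0.7, "turn": [0, 0, 0]}, {"delta_pos": [-0.0012, -0.002, 0.0108], "fingers": 0.7, "turn": [0, 0, 0]}, {"delta_pos": [-0.0012, -0.002, 0.0108], "fingers": 0.7, "turn": [0, 0, 0]}]'

```text
clock: 7.32
position: [0.5067, 0.127, 0.1759]
ee_rot: [0.329, 0.944, -0.0, -0.0]
ft_force: [-0.4, 0.1, -0.7]
grip_width: 0.364
grasp_force: 35.7
```

In the tool's units: 0.003 m is 0.005, 0.0015 m is 0.0025.

Request:
move_arm --plan '[{"delta_pos": [0, 0, 0.0025], "fingers": 0.7, "turn": [0, 0, 0]}, {"delta_pos": [0, 0, 0.005], "fingers": 0.7, "turn": [0, 0, 0]}, {"delta_pos": [0, 0, 0.005], "fingers": 0.7, "turn": [0, 0, 0]}]'

```text
clock: 7.7
position: [0.5067, 0.127, 0.173]
ee_rot: [0.329, 0.944, -0.0, -0.0]
ft_force: [-0.7, -0.4, -0.1]
grip_width: 0.364
grasp_force: 35.7
```

In the tool's units: 0.003 m is 0.005, 0.0015 m is 0.0025.

Request:
move_arm --plan '[{"delta_pos": [0, 0, 0.0025], "fingers": 0.7, "turn": [0, 0, 0]}, {"delta_pos": [0, 0, 0.005], "fingers": 0.7, "turn": [0, 0, 0]}, {"delta_pos": [0, 0, 0.005], "fingers": 0.7, "turn": [0, 0, 0]}]'

```text
clock: 8.07
position: [0.5067, 0.127, 0.1699]
ee_rot: [0.329, 0.944, -0.0, -0.0]
ft_force: [1.0, 0.1, -0.9]
grip_width: 0.363
grasp_force: 35.7
```

In the tool's units: 0.003 m is 0.005, 0.0015 m is 0.0025.

Request:
move_arm --plan '[{"delta_pos": [0, 0, 0.0025], "fingers": 0.7, "turn": [0, 0, 0]}, {"delta_pos": [0, 0, 0.005], "fingers": 0.7, "turn": [0, 0, 0]}, {"delta_pos": [0, 0, 0.005], "fingers": 0.7, "turn": [0, 0, 0]}]'

```text
clock: 8.45
position: [0.5068, 0.127, 0.1672]
ee_rot: [0.329, 0.944, -0.0, 0.0]
ft_force: [-1.3, -0.4, 1.3]
grip_width: 0.368
grasp_force: 36.6
```

In the tool's units: 0.003 m is 0.005, 0.0015 m is 0.0025.

Request:
move_arm --plan '[{"delta_pos": [0, 0, 0.0025], "fingers": 0.7, "turn": [0, 0, 0]}, {"delta_pos": [0, 0, 0.005], "fingers": 0.7, "turn": [0, 0, 0]}, {"delta_pos": [0, 0, 0.005], "fingers": 0.7, "turn": [0, 0, 0]}]'

```text
clock: 8.82
position: [0.5068, 0.127, 0.1641]
ee_rot: [0.329, 0.944, -0.0, 0.0]
ft_force: [-0.9, -0.7, 3.7]
grip_width: 0.362
grasp_force: 37.2
```

In the tool's units: 0.003 m is 0.005, 0.0015 m is 0.0025.

Request:
move_arm --plan '[{"delta_pos": [0, 0, 0.0025], "fingers": 0.7, "turn": [0, 0, 0]}, {"delta_pos": [0, 0, 0.005], "fingers": 0.7, "turn": [0, 0, 0]}, {"delta_pos": [0, 0, 0.005], "fingers": 0.7, "turn": [0, 0, 0]}]'

```text
clock: 9.2
position: [0.5069, 0.127, 0.1611]
ee_rot: [0.329, 0.944, -0.0, 0.0]
ft_force: [-1.4, -0.3, 6.2]
grip_width: 0.364
grasp_force: 37.8
```

In the tool's units: 0.003 m is 0.005, 0.0015 m is 0.0025.

Request:
move_arm --plan '[{"delta_pos": [0, 0, 0.0025], "fingers": 0.7, "turn": [0, 0, 0]}, {"delta_pos": [0, 0, 0.005], "fingers": 0.7, "turn": [0, 0, 0]}, {"delta_pos": [0, 0, 0.005], "fingers": 0.7, "turn": [0, 0, 0]}]'

```text
clock: 9.57
position: [0.5069, 0.1271, 0.1583]
ee_rot: [0.329, 0.944, -0.0, 0.0]
ft_force: [-1.4, -0.5, 6.6]
grip_width: 0.368
grasp_force: 38.3
```

In the tool's units: 0.0018 m is 0.003, 0.001 m is 0.0017.

Request:
move_arm --plan '[{"delta_pos": [0, 0, 0.0017], "fingers": 0.7, "turn": [0, 0, 0]}, {"delta_pos": [0, 0, 0.003], "fingers": 0.7, "turn": [0, 0, 0]}, {"delta_pos": [0, 0, 0.003], "fingers": 0.7, "turn": [0, 0, 0]}]'

```text
clock: 9.95
position: [0.5069, 0.1271, 0.1566]
ee_rot: [0.329, 0.944, -0.0, 0.0]
ft_force: [-2.1, -1.5, 7.7]
grip_width: 0.365
grasp_force: 38.6
```

Request:
move_arm --plan '[{"delta_pos": [0, 0, 0], "fingers": 0.7, "turn": [0, 0, 0]}]'

```text
clock: 10.07
position: [0.5069, 0.127, 0.1566]
ee_rot: [0.329, 0.944, -0.0, 0.0]
ft_force: [-2.2, -1.2, 8.5]
grip_width: 0.37
grasp_force: 38.6
```

In the tool's units: 0.0008 m is 0.0013.

Request:
move_arm --plan '[{"delta_pos": [0, 0, 0.0013], "fingers": 0.7, "turn": [0, 0, 0]}, {"delta_pos": [0, 0, 0.0013], "fingers": 0.7, "turn": [0, 0, 0]}]'

```text
clock: 10.32
position: [0.5069, 0.127, 0.1559]
ee_rot: [0.329, 0.944, -0.0, 0.0]
ft_force: [-2.4, -1.1, 8.0]
grip_width: 0.367
grasp_force: 38.8
```

Net force is about 9 N at about 12 mm of collar travel, which matches the spring. Now letting the ring contract step by step, lowering slightly to offset the pads' swing back.

In the tool's units: 0.0007 m is 0.0012, 0.0004 m is 0.0007.

Request:
move_arm --plan '[{"delta_pos": [0, 0, 0.0003], "fingers": 0.61, "turn": [0, 0, 0]}, {"delta_pos": [0, 0, 0.0007], "fingers": 0.58, "turn": [0, 0, 0]}, {"delta_pos": [0, 0, 0.0012], "fingers": 0.55, "turn": [0, 0, 0]}]'

```text
clock: 10.7
position: [0.5074, 0.1275, 0.1555]
ee_rot: [0.329, 0.944, 0.0, 0.001]
ft_force: [-0.1, 0.4, 7.6]
grip_width: 0.45
grasp_force: 8.9
```

In the tool's units: 0.0006 m is 0.001, 0.0003 m is 0.0005.

Request:
move_arm --plan '[{"delta_pos": [0, 0, 0.0005], "fingers": 0.52, "turn": [0, 0, 0]}, {"delta_pos": [0, 0, 0.001], "fingers": 0.49, "turn": [0, 0, 0]}]'

```text
clock: 10.95
position: [0.5075, 0.1275, 0.1549]
ee_rot: [0.329, 0.944, 0.0, 0.001]
ft_force: [-1.3, -0.4, 8.0]
grip_width: 0.511
grasp_force: 6.2
```

In the tool's units: 0.0006 m is 0.001, 0.0003 m is 0.0005.

Request:
move_arm --plan '[{"delta_pos": [0, 0, 0.0005], "fingers": 0.46, "turn": [0, 0, 0]}, {"delta_pos": [0, 0, 0.001], "fingers": 0.43, "turn": [0, 0, 0]}]'

```text
clock: 11.2
position: [0.5074, 0.1273, 0.1541]
ee_rot: [0.329, 0.944, 0.0, 0.001]
ft_force: [-0.3, -0.4, 7.5]
grip_width: 0.569
grasp_force: 4.3
```

In the tool's units: 0.0005 m is 0.0008, 0.0003 m is 0.0005.

Request:
move_arm --plan '[{"delta_pos": [0, 0, 0.0005], "fingers": 0.4, "turn": [0, 0, 0]}, {"delta_pos": [0, 0, 0.0008], "fingers": 0.37, "turn": [0, 0, 0]}, {"delta_pos": [0, 0, 0.0008], "fingers": 0.34, "turn": [0, 0, 0]}, {"delta_pos": [0, 0, 0], "fingers": 0.28, "turn": [0, 0, 0]}, {"delta_pos": [0, 0, 0], "fingers": 0.22, "turn": [0, 0, 0]}]'

```text
clock: 11.82
position: [0.5066, 0.1268, 0.1534]
ee_rot: [0.329, 0.944, -0.001, -0.0]
ft_force: [-0.2, -0.5, 0.2]
grip_width: 0.78
grasp_force: 0.0
```

Run:
```python
from h import *
goal([.507,.127,.172],51.5)
d=snap('scene','s6')
u,v=proj(d,[.507,.127,.14])[0].round().astype(int);r=26
cv2.imwrite('pics/s6.png',cv2.resize(d['color'][v-r:v+r,u-r:u+r,::-1],(600,600),interpolation=cv2.INTER_CUBIC))
```

```text
t 11.825 pos [0.5066 0.1268 0.1534] F [-0.21 -0.46  0.24] w 66.3 gf 0.0 yaw y 51.56 tilt 0.07
delta_pos [-0.0002, 0.0004, -0.0186] turn [-0.0012, 0.0002, 0.001]
```

View pics/s6.png

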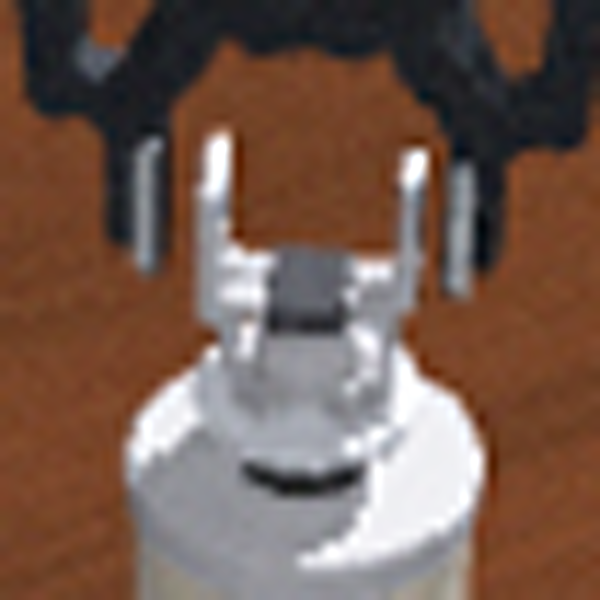

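The ring is contracted on the spindle, with ears at (215,160) and (415,165). The collar stays down: its dark gap at (305,475) is narrower than before. The fingers are clear at (150,200) and (465,230). Retreating upward.

In the tool's units: -0.12 m is -0.2, -0.08 m is -0.1333.

Request:
move_arm --plan '[{"delta_pos": [0, 0, -0.0167], "fingers": 0.22, "turn": [0, 0, 0]}, {"delta_pos": [0, 0, -0.0667], "fingers": 0.22, "turn": [0, 0, 0]}, {"delta_pos": [0, 0, -0.1333], "fingers": 0.2, "turn": [0, 0, 0]}, {"delta_pos": [0, 0, -0.2], "fingers": 0.2, "turn": [0, 0, 0]}, {"delta_pos": [0, 0, -0.2], "fingers": 0.2, "turn": [0, 0, 0]}, {"delta_pos": [0, 0, -0.2], "fingers": 0.2, "turn": [0, 0, 0]}]'

```text
clock: 12.62
position: [0.5066, 0.127, 0.2734]
ee_rot: [0.329, 0.944, -0.001, 0.0]
ft_force: [0.6, -0.3, -0.9]
grip_width: 0.801
grasp_force: 0.0
```

Run:
```python
from h import *
goal([.507,.127,.172])
d=snap('scene','s7');f=cloud(d).reshape(-1,3);a=f[(np.abs(f[:,:2]-[.507,.127])<.03).all(1)&(f[:,2]<.2)]
print('clip top z',np.percentile(a[:,2],[95,99,100]).round(4))
a=f[(np.hypot(f[:,0]-.507,f[:,1]-.127)<.027)&(np.hypot(f[:,0]-.507,f[:,1]-.127)>.021)&(f[:,2]>.1)&(f[:,2]<.125)];print('collar z',np.median(a[:,2]),len(a))
```

```text
t 12.625 pos [0.5066 0.127  0.2734] F [ 0.59 -0.3  -0.92] w 68.1 gf 0.0 yaw y 51.56 tilt 0.07
delta_pos [-0.0003, 0.0004, 0.1014] turn [0.0, 0.0, 0.0]
clip top z [0.1645 0.1777 0.1795]
collar z 0.11388562485277837 64
```

The collar is about 7 mm below its rest height, and the ring's top is at about 177 mm. Both match the locked state, so I'm handing in.

```bash
python3 -c "
from workcell import hand_in
print(hand_in())"
```

```text
the job is handed in; nothing more can be done
None
```

The small snap ring is locked in the spindle's groove and alone holds the collar down about 7 mm, the press stayed near 9 N in the readings, the other things were not touched, and the job was handed in at about 12.7 s.

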